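Open the safety-capped tablet bottle in the drawer

ROBOT

A 6-joint arm with a two-finger parallel gripper is mounted at the origin on the work surface. World frame = base frame: x ahead of the robot, y to its left, z up, the work surface at z = 0. Lengths are in mm, angles in rad, forces in N, time in s.
With the tool pointing down it reaches from about 300 to 775 mm from the base axis. Payload 14.6 kg.
Tool frame: the origin (TCP) lies at the very end of the fingers, on their centre line; the grasp point (between the pads) lies 19 mm behind it; y points along the fingers, z is the direction in which the jaws open and shut, and the axes are right-handed (so a half turn about y gives the same grasp; the last joint's range is limited). The gripper opens to 94 mm and grips with 3 to 60 N. Pads are 16 mm wide; open, the fingers measure 119 mm over their backs; the gripper's body (75 mm by 177 mm) begins 78 mm behind the grasp point.
Start: joints at [-1.227, 0.3, 1.521, -0, 1.321, -0.067], TCP at [219.631, -504.234, 205.446] pointing down, gripper open.
Joint ranges: [-3.03, 3.03], [-0.79, 2.21], [0.23, 2.52], [-1.04, 4.18], [0, 3.07], [-2.55, 2.55]. Speed limits (rad/s): [2.22, 2.22, 2.57, 3.14, 3.14, 3.14].

INTERFACE

Orientations are given as [roll, pitch, yaw] about the fixed x, y, z axes, in that order (R = Rz(yaw) Ry(pitch) Rx(roll)).
In Python, from cell import monitor, optics, manip gives the robot as it stands.
- The arm moves only by the shell command python3 -m creep 'ROWS' [FORCE]. ROWS is JSON, a list of rows, each an object of numbers: "tx", "ty", "tz": the shift along the tool's x, y, z scaled (see below); "turn": the turn about the tool's y scaled (see below); "fingers": the finger opening in mm, from 0 to 94. In form: [{"tx": .., "ty": .., "tz": .., "turn": .., "fingers": ..}, ...]. A call has 1 to 20 rows; each row is the pose to reach, as a shift and turn from the pose measured when the call began, along the tool's axes at that moment, turning the shorter way round; what a row does not reach only later rows make up. The controller multiplies each number of a shift by 200 mm and each number of a turn by pi rad. A row lasts 1/10 s, in which the tool goes at most 50 mm and 8.59 degrees, less where a joint would pass 70% of its speed; a pose out of reach is approached as far as the arm can. A call with a number of a shift or a turn outside -1 to 1 is refused whole. A call with a gripper value outside its range is refused whole. The fingers move at their own pace and stop on an object; FORCE is the grip in N (left out, the last holds). Time passes only in rows, so rows that repeat a pose let the fingers close. It gives the time, the measured TCP pose, the force and the opening at its end, in the units of the state.
- monitor.read_state(): the state, without advancing time (a new reading comes with each control period).
- optics.camera(name): name is "side" or "top"; returns a dict with "frame" (384x512x3 uint8, red, green, blue), "range_z" (384x512 float32, mm along the optical axis (not along the pixel's ray), 0 where there is no reading), "fx", "fy", "cx", "cy" (pixels), "R" (3x3) and "t" (3): a world point X has camera coordinates R X + t. Camera axes: x right, y down, z forward; pixel columns grow to the right and rows downward; lengths in mm; the calibration is good to about 2 mm. A picture is of the moment at which its call begins.
- manip.sign_off(): hands the job in, once; it reports no verdict.
The state is a dict: "clock": time; "joints": joint angles; "qd": joint speeds; "effort": joint torques, N m; "eef_pos": TCP position; "eef_rot": TCP orientation; "wrist_force": force on the tool from outside, world axes, zero at the start; "moment": the same for the moment, N m; "finger_gap": finger opening in mm.
Only numpy, scipy, OpenCV 4.12 (cv2) and the standard library are available. Lean on these libraries where they do the work, as an engineer would, in place of code of your own. Each camera call takes 0.05 s, during which the arm holds its last target.

TASK

Pull the drawer of the small wooden cabinet out to its stop. In it stand a tall bottle and a low jar: leave the bottle standing in its pocket, push its safety cap down, twist it anticlockwise (seen from above) until it is free and lift it off; leave the jar, mug, glasses case and latched box where they are. Finish while still gripping the cap: hold it still in the air straight above the open bottle, its lower edge roughly 5 to 10 cm clear of the bottle's mouth, with the drawer still fully out.

Things in the scene. Friction and masses are not known exactly. Their poses are not given: they have to be found in the camera images.
- cabinet: Fixed wooden cabinet, 200 deep (x) x 260 wide (y) x 134 high, standing on the shelf; one drawer in its front, which faces the cabinet's own -x. Origin: centre of its underside, x axis from front to back, z up. The glasses case lies on the middle of its top.
- drawer (a joint): How far the drawer is out: 0 shut, 0.14 m at its stop; it slides along the cabinet's -x against about 2 N of friction and stays where it is left. Its front panel is 15 thick, outer face 115 in front of the cabinet's origin when shut, top 118 above the shelf; its side walls are low (55 above the shelf).
- pockets (a point): Point on the drawer's floor (18 above the shelf) midway between its two equal square pockets (62 x 62 inside, walls 42 high), whose centres lie 50 to either side (cabinet's y), 65 behind the front panel's inner face: one holds the bottle, the other the jar, either way round. Moves with the drawer.
- drawer_handle (a point): Middle of the drawer's horizontal brass bar handle: a round bar 10 thick, 100 long along the cabinet's y, 100 above the shelf, standing 45 in front of the front panel (40 of clear gap). 160 in front of the cabinet's origin when shut. Axes as the cabinet's; it moves with the drawer.
- bottle: Square plastic bottle, loose, about 0.25 kg: body 60 x 60 x 48 high standing in a pocket of the drawer, which keeps it from turning; above it a round neck 30 across with lugs out to 42, up to the mouth. Origin: centre of the underside, z up. Shut in under the cabinet's top until the drawer is out.
- bottle_mouth (a point): Centre of the bottle's mouth (top of the neck), 78 above the bottle's origin, on its axis. A spring-loaded seal 22 across sticks out of it by 9.
- cap: Round white push-and-turn safety cap on the bottle, 54 across, 34 high, ribbed side, 30 g. Origin: centre of its lower edge, z up; shut, it is 58 above the bottle's origin (10 above the square shoulder). Pressed down and kept pressed it turns anticlockwise seen from above; after about 55 degrees (0.96 rad) it is free to lift straight off, at about 125 it meets a stop: 80 to 90 is a good turn.
- cap_top (a point): Centre of the cap's flat top, 110 above the shelf while shut. A spring pushes the cap up with about 4 N at rest plus 1 N per mm pressed. It is locked against turning and lifting until pressed down at least 5.5 mm (about 10 N); it bottoms at 9 mm (13 N): 7 to 8 mm is a good press. It cannot be turned clockwise.
- jar: Low square jar, 60 x 60 x 30 with a flat round lid 52 across to 42 high, loose in the drawer's other pocket. Leave it. Origin: centre of its underside.
- mug: White ceramic mug, 80 across, 95 high, loose on the shelf, well to the robot's right of the cabinet. Leave it. Origin: centre of its underside.
- glasses_case: Hard black spectacles case, 60 x 160 x 39 high, loose on the middle of the cabinet's top, across it. Leave it. Origin: centre of its underside.
- latched_box: Small wooden box with a brass-toned latch, 120 x 90 x 69 high, loose on the shelf, well to the robot's left of the cabinet. Leave it. Origin: centre of its underside.

How it is judged:
By the outcome, as a careful person would: the job done as asked, in the order asked, and still so for the second after the job is handed in, while the arm keeps its last pose, push and grip.
It also fails if it takes over 51 s, if anything falls off the work surface, if the arm or the gripper's body presses on something with over 40 N, if the wrist force passes 120 N, or if a joint passes its speed limit or range.

## Working session

There is one attempt and no reset: what is moved stays moved. The work goes in short steps, Python scripts to look and compute and a shell command to move; the robot and the scene stay as the last step left them, time stands still between calls to the robot, and variables do not carry over. Pictures are saved under pics/ and viewed, and the job is handed in when it is done.

```bash
ls; mkdir -p pics
python3 - <<'E'
from cell import monitor, optics
import cv2, numpy as np
s=monitor.read_state(); print(s)
for n in ("side","top"):
    c=optics.camera(n); cv2.imwrite(f"pics/{n}0.png",c["frame"][:,:,::-1]); np.savez(f"{n}0.npz",**c)
    print(n,c["fx"],c["fy"],c["cx"],c["cy"],np.round(c["R"],3).tolist(),np.round(c["t"],1), (-c["R"].T@c["t"]).round())
E
```

```text
pics
{'clock': 0.0, 'joints': array([-1.22660438e+00,  3.00472160e-01,  1.52158419e+00,  2.26247811e-05,
        1.32068587e+00, -6.65975521e-02]), 'qd': array([-0.00021274, -0.00031992, -0.00084339, -0.00157481, -0.00144777,
        0.00061098]), 'effort': array([ 2.42406713e-03, -5.31804657e+01, -3.52726829e+01,  7.08469399e-02,
        2.44584493e-02, -1.20917139e-04]), 'eef_pos': array([ 219.54926969, -503.99590359,  204.88443231]), 'eef_rot': array([-1.57194189e+00,  9.83675408e-05, -2.73080882e+00]), 'wrist_force': array([ 0.25022537,  0.1839972 , -0.64534746]), 'moment': array([-0.05144546, -0.01073521,  0.01038769]), 'finger_gap': 94.13089372761064}
side 477.71838103593717 477.71838103593717 255.38771164575456 193.6876331128531 [[-0.388, -0.921, 0.006], [-0.584, 0.241, -0.775], [0.713, -0.304, -0.632]] [ 258.2  440.8 1053.9] [-393.  452. 1006.]
top 399.44606596819284 399.44606596819284 249.5485319042964 188.80884853576947 [[0.014, -1.0, -0.002], [-0.998, -0.014, -0.069], [0.069, 0.003, -0.998]] [-4.0000e-01  6.3450e+02  1.4604e+03] [ 533.    4. 1501.]
```

View pics/side0.png

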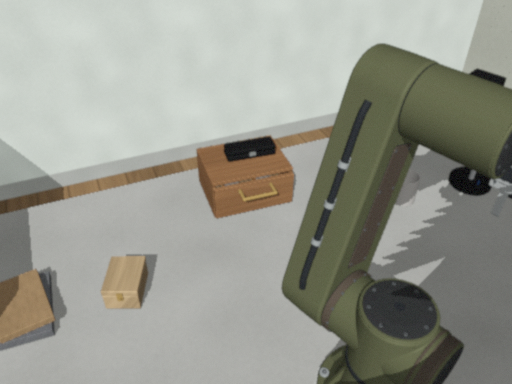

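View pics/top0.png

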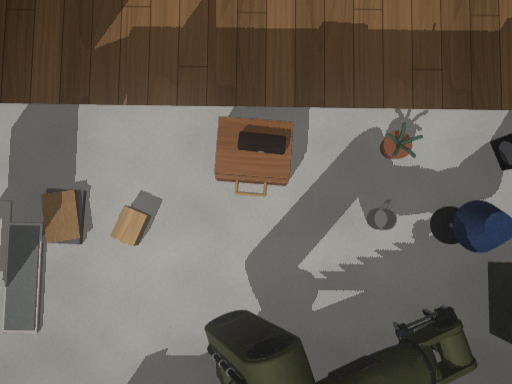

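The top view shows the cabinet at columns 216–293, rows 117–185, with the brass handle at about (251, 190). The case lies on top, the box is on the left at (130, 226) and the mug is on the right at (381, 218). Next I'll measure the cabinet and handle.

```bash
cat > h.py <<'E'
import numpy as np, cv2
def pts(c):
    z=c["range_z"].astype(float); v,u=np.indices(z.shape)
    P=np.stack([(u-c["cx"])/c["fx"]*z,(v-c["cy"])/c["fy"]*z,z],-1)
    W=(P-c["t"])@c["R"]; W[z<=0]=np.nan
    return W
def ray(c,u,v,h):
    d=c["R"].T@np.array([(u-c["cx"])/c["fx"],(v-c["cy"])/c["fy"],1]); o=-c["R"].T@c["t"]
    return o+d*(h-o[2])/d[2]
E
python3 - <<'E'
import numpy as np, cv2
from h import *
c=dict(np.load("top0.npz")); W=pts(c)
m=(W[...,2]>124)&(W[...,2]<190); roi=np.zeros(m.shape,bool); roi[105:200,200:310]=1; m&=roi
n,l,st,_=cv2.connectedComponentsWithStats(m.astype(np.uint8)); k=1+np.argmax(st[1:,4]); m=l==k
q=W[m]; print(st[k], np.nanmedian(q[:,2]))
# rays onto plane z=134 at contour
cs,_=cv2.findContours(m.astype(np.uint8),cv2.RETR_EXTERNAL,cv2.CHAIN_APPROX_NONE)
ct=np.array([ray(c,u,v,134)[:2] for u,v in cs[0][:,0]],np.float32)
r=cv2.minAreaRect(ct); print("top rect",r, cv2.boxPoints(r))
hsv=cv2.cvtColor(c["frame"],cv2.COLOR_RGB2HSV)
hh=(W[...,2]>60)&(W[...,2]<118)&roi; hh[:187]=0
ys,xs=np.nonzero(hh); H=np.array([ray(c,u,v,100)[:2] for u,v in zip(xs,ys)]); print(len(H), np.nanmedian(W[hh],0))
print(np.unique(ys,return_counts=True))
for y in range(178,200): print(y,[tuple(c["frame"][y,x]) for x in (236,251,266)], W[y,251].round())
E
```

```text
[ 214  116   79   63 4301] 135.29872640946436
top rect ((771.08544921875, -3.120880126953125), (259.63604736328125, 202.98997497558594), 86.48371124267578) [[ 661.8195  -126.46958]
 [ 864.4273  -138.91942]
 [ 880.3514   120.22782]
 [ 677.7436   132.67766]]
117 [614.41877355   3.07629564 104.67474897]
(array([187, 188, 189, 190, 191, 192, 193, 194, 195]), array([ 6,  6,  6,  5,  7, 21, 31, 24, 11]))
178 [(np.uint8(134), np.uint8(94), np.uint8(67)), (np.uint8(130), np.uint8(92), np.uint8(64)), (np.uint8(119), np.uint8(84), np.uint8(61))] [665.   4. 119.]
179 [(np.uint8(127), np.uint8(92), np.uint8(65)), (np.uint8(126), np.uint8(89), np.uint8(61)), (np.uint8(128), np.uint8(89), np.uint8(62))] [662.   4. 120.]
180 [(np.uint8(142), np.uint8(110), np.uint8(70)), (np.uint8(121), np.uint8(86), np.uint8(61)), (np.uint8(131), np.uint8(92), np.uint8(64))] [659.   4. 113.]
181 [(np.uint8(150), np.uint8(119), np.uint8(73)), (np.uint8(103), np.uint8(75), np.uint8(55)), (np.uint8(132), np.uint8(93), np.uint8(65))] [658.   4.  80.]
182 [(np.uint8(152), np.uint8(121), np.uint8(76)), (np.uint8(95), np
[... 2135 characters left out ...]
 np.uint8(147), np.uint8(141))] [613.   3.   1.]
196 [(np.uint8(156), np.uint8(156), np.uint8(150)), (np.uint8(154), np.uint8(150), np.uint8(144)), (np.uint8(160), np.uint8(158), np.uint8(152))] [609.   3.   2.]
197 [(np.uint8(158), np.uint8(156), np.uint8(151)), (np.uint8(160), np.uint8(157), np.uint8(152)), (np.uint8(163), np.uint8(160), np.uint8(155))] [605.   3.   2.]
198 [(np.uint8(157), np.uint8(156), np.uint8(150)), (np.uint8(160), np.uint8(156), np.uint8(152)), (np.uint8(163), np.uint8(161), np.uint8(155))] [602.   3.  -5.]
199 [(np.uint8(156), np.uint8(155), np.uint8(150)), (np.uint8(160), np.uint8(157), np.uint8(152)), (np.uint8(162), np.uint8(160), np.uint8(155))] [598.   3. -10.]
```

Run:
```python
import cv2
a=cv2.imread("pics/top0.png")[100:210,190:320]; cv2.imwrite("pics/crop0.png",cv2.resize(a,None,fx=5,fy=5,interpolation=cv2.INTER_CUBIC))
```

```text
(no output)
```

View pics/crop0.png

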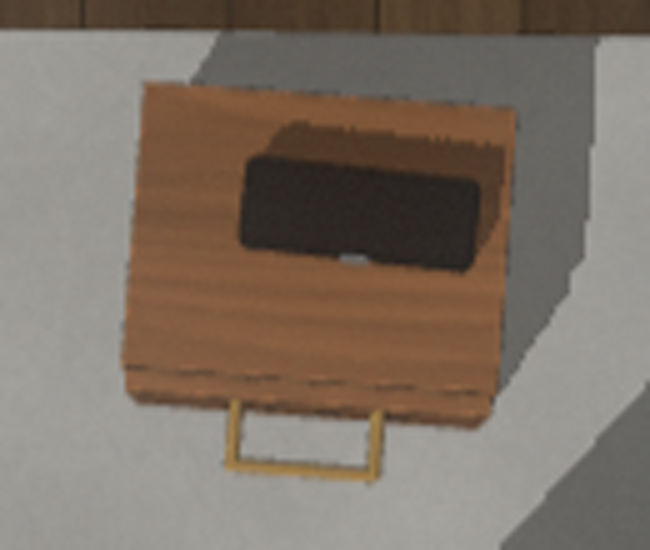

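```bash
cat >> h.py <<'E'
from scipy.spatial.transform import Rotation as Ro
def go(s,target,yaw=None):
    R=Ro.from_euler('xyz',s["eef_rot"]).as_matrix()
    d=R.T@(np.array(target)-s["eef_pos"])/200
    out=d.round(4)
    t=None
    if yaw is not None:
        # turn about tool y (down) : world yaw = -turn
        dy=(yaw-s["eef_rot"][2]+np.pi)%(2*np.pi)-np.pi; t=round(-dy/np.pi,4)
    print("pos",s["eef_pos"].round(1),"rot",s["eef_rot"].round(4),"F",s["wrist_force"].round(1),"gap",round(s["finger_gap"],1),"clk",round(s["clock"],2),"q",s["joints"].round(2))
    print("tx,ty,tz,turn =",out,t)
E
python3 - <<'E'
import numpy as np, cv2
from h import *
from cell import monitor
c=dict(np.load("top0.npz")); W=pts(c)
hsv=cv2.cvtColor(c["frame"],cv2.COLOR_RGB2HSV)
for n in ("top","side"):
    c=dict(np.load(n+"0.npz")); hsv=cv2.cvtColor(c["frame"],cv2.COLOR_RGB2HSV)
    m=cv2.inRange(hsv,(16,90,60),(30,255,255))
    z=np.zeros_like(m)
    if n=="top": z[188:200,225:275]=m[188:200,225:275]
    else: z[180:205,235:282]=m[180:205,235:282]
    ys,xs=np.nonzero(z); r=cv2.minAreaRect(np.column_stack([xs,ys]).astype(np.float32)); print(n,len(xs),r)
    P=np.array([ray(c,u,v,102)[:2] for u,v in zip(xs,ys)]); print(P.min(0),P.max(0),P.mean(0), cv2.minAreaRect(P.astype(np.float32)))
go(monitor.read_state(),(400,-200,215),-1.632)
E
```

```text
top 85 ((250.0, 191.5), (7.0, 30.0), 90.0)
[607.34387835 -46.14249461] [632.48509362  59.42867533] [615.41923716   5.93711907] ((619.4457397460938, 6.6123809814453125), (24.60072135925293, 105.29714965820312), 0.8055406808853149)
side 282 ((256.36468505859375, 188.1411895751953), (21.259185791015625, 39.047489166259766), 77.47119140625)
[599.59887895 -52.16377709] [701.67488347  64.79450183] [625.06025526   8.36948021] ((650.833251953125, 5.525394439697266), (116.06595611572266, 99.39305114746094), 86.62406158447266)
pos [ 219.6 -504.   205. ] rot [-1.5718e+00  1.0000e-04 -2.7308e+00] F [ 0.5 -0.  -0.1] gap 94.3 clk 0.1 q [-1.23  0.3   1.52  0.    1.32 -0.07]
tx,ty,tz,turn = [-1.4342 -0.0491 -1.0335] -0.3498
```

```bash
python3 -m creep '[{"tx":-0.9,"ty":-0.05,"tz":-0.64,"turn":-0.35,"fingers":30},{"tx":-0.9,"ty":-0.05,"tz":-0.64,"turn":-0.35,"fingers":30},{"tx":-0.9,"ty":-0.05,"tz":-0.64,"turn":-0.35,"fingers":30},{"tx":-0.9,"ty":-0.05,"tz":-0.64,"turn":-0.35,"fingers":30},{"tx":-0.9,"ty":-0.05,"tz":-0.64,"turn":-0.35,"fingers":30},{"tx":-0.9,"ty":-0.05,"tz":-0.64,"turn":-0.35,"fingers":30},{"tx":-0.9,"ty":-0.05,"tz":-0.64,"turn":-0.35,"fingers":30},{"tx":-0.9,"ty":-0.05,"tz":-0.64,"turn":-0.35,"fingers":30},{"tx":-0.9,"ty":-0.05,"tz":-0.64,"turn":-0.35,"fingers":30}]' 20
python3 - <<'E'
from h import *
from cell import monitor
go(monitor.read_state(),(611.5,6.5,205),-1.632)
E
```

```text
clock: 1.0
eef_pos: [333.4, -314.7, 214.9]
eef_rot: [-1.571, 0.001, -1.63]
wrist_force: [-0.8, -0.4, -0.2]
finger_gap: 30.5
pos [ 333.4 -314.7  214.9] rot [-1.5715e+00  1.2000e-03 -1.6304e+00] F [-0.8 -0.4 -0.2] gap 30.5 clk 1.0 q [-0.84  0.09  1.75  0.    1.3  -0.78]
tx,ty,tz,turn = [-1.6857  0.0507  1.2921] 0.0005
```

```bash
python3 -m creep '[{"tx":-0.9,"ty":0.0,"tz":0.7,"turn":0,"fingers":30},{"tx":-0.9,"ty":0.0,"tz":0.7,"turn":0,"fingers":30},{"tx":-0.9,"ty":0.0,"tz":0.7,"turn":0,"fingers":30},{"tx":-0.9,"ty":0.0,"tz":0.7,"turn":0,"fingers":30},{"tx":-0.9,"ty":0.0,"tz":0.7,"turn":0,"fingers":30},{"tx":-0.9,"ty":0.0,"tz":0.7,"turn":0,"fingers":30}]'
python3 - <<'E'
from h import *
from cell import monitor
go(monitor.read_state(),(611.5,6.5,170),-1.632)
E
```

```text
clock: 1.6
eef_pos: [485.3, -140.9, 214.6]
eef_rot: [-1.572, 0.002, -1.629]
wrist_force: [0.3, -0.8, 0.2]
finger_gap: 29.8
pos [ 485.3 -140.9  214.6] rot [-1.5721  0.0018 -1.629 ] F [ 0.3 -0.8  0.2] gap 29.8 clk 1.6 q [-0.36  0.19  1.63  0.    1.32 -0.3 ]
tx,ty,tz,turn = [-0.7718  0.2234  0.5872] 0.001
```

```bash
python3 -m creep '[{"tx":-0.772,"ty":0.1,"tz":0.587,"turn":0.001,"fingers":30},{"tx":-0.772,"ty":0.1,"tz":0.587,"turn":0.001,"fingers":30},{"tx":-0.772,"ty":0.1,"tz":0.587,"turn":0.001,"fingers":30},{"tx":-0.772,"ty":0.1,"tz":0.587,"turn":0.001,"fingers":30},{"tx":-0.772,"ty":0.15,"tz":0.587,"turn":0.001,"fingers":30},{"tx":-0.772,"ty":0.223,"tz":0.587,"turn":0.001,"fingers":30},{"tx":-0.772,"ty":0.223,"tz":0.587,"turn":0.001,"fingers":30}]'
python3 - <<'E'
from h import *
from cell import monitor,optics
go(monitor.read_state(),(611.5,6.5,81),-1.632)
for n in ("side","top"):
    c=optics.camera(n); a=c["frame"][:,:,::-1]
    a=a[110:240,170:330] if n=="side" else a[100:230,190:350]
    cv2.imwrite(f"pics/{n}1.png",cv2.resize(a,None,fx=4,fy=4,interpolation=cv2.INTER_CUBIC))
E
```

```text
clock: 2.3
eef_pos: [610.0, 5.3, 167.6]
eef_rot: [-1.576, 0.002, -1.634]
wrist_force: [-0.1, -0.0, 0.1]
finger_gap: 29.8
pos [610.    5.3 167.6] rot [-1.576e+00  1.500e-03 -1.634e+00] F [-0.1 -0.   0.1] gap 29.8 clk 2.3 q [-0.05  0.47  1.38  0.    1.3   0.01]
tx,ty,tz,turn = [-0.0058  0.433   0.0095] -0.0006
```

View pics/side1.png

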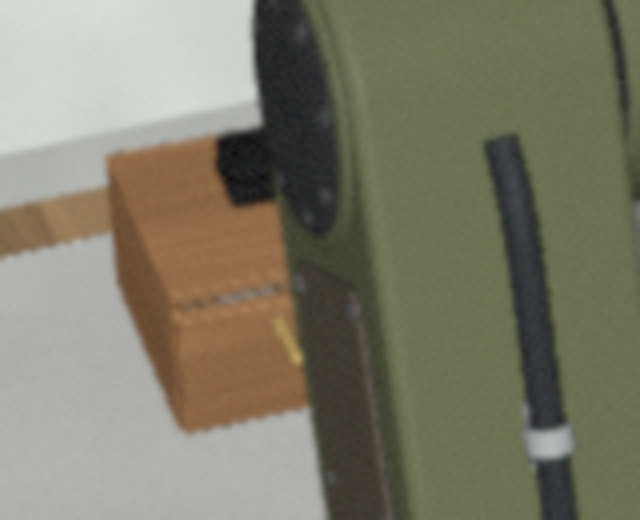

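View pics/top1.png

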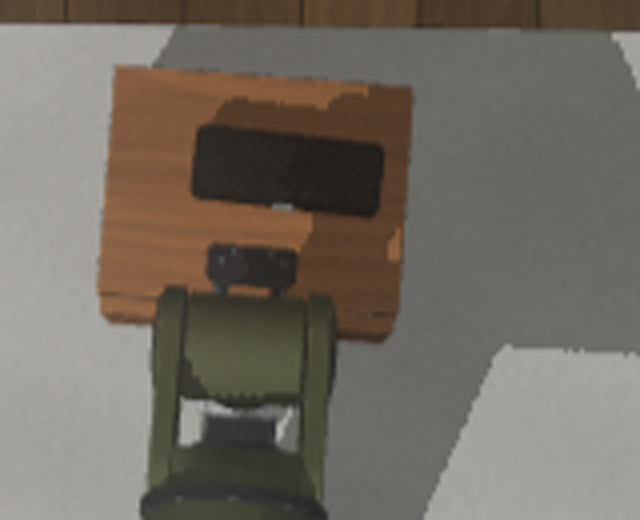

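The arm covers the handle in both views: the gripper body is at crop (250, 265) in the top view, clear of the case at crop (285, 170). I'll descend around the bar in stages and check force as I go.

```bash
python3 -m creep '[{"tx":-0.006,"ty":0.1,"tz":0.008,"turn":0,"fingers":30},{"tx":-0.006,"ty":0.2,"tz":0.008,"turn":0,"fingers":30},{"tx":-0.006,"ty":0.28,"tz":0.008,"turn":0,"fingers":30},{"tx":-0.006,"ty":0.33,"tz":0.008,"turn":0,"fingers":30},{"tx":-0.006,"ty":0.36,"tz":0.008,"turn":0,"fingers":30},{"tx":-0.006,"ty":0.4,"tz":0.008,"turn":0,"fingers":30},{"tx":-0.006,"ty":0.43,"tz":0.008,"turn":0,"fingers":30}]'
python3 - <<'E'
from h import *
from cell import monitor,optics
go(monitor.read_state(),(611.5,6.5,81),-1.632)
E
```

```text
clock: 3.1
eef_pos: [612.6, 6.2, 84.2]
eef_rot: [-1.572, 0.002, -1.634]
wrist_force: [0.4, -0.8, -0.4]
finger_gap: 29.9
pos [612.6   6.2  84.2] rot [-1.5718  0.0017 -1.6345] F [ 0.4 -0.8 -0.4] gap 29.9 clk 3.1 q [-0.05  0.56  1.45  0.    1.13  0.01]
tx,ty,tz,turn = [-0.0009  0.016  -0.0055] -0.0008
```

No contact on the way down. Closing on the bar.

```bash
python3 -m creep '[{"ty":0.012,"fingers":20},{"ty":0.012,"fingers":8},{"ty":0.012,"fingers":4},{"ty":0.012,"fingers":4},{"ty":0.012,"fingers":4},{"ty":0.012,"fingers":4}]' 25
python3 - <<'E'
from h import *
from cell import monitor,optics
s=monitor.read_state()
go(s,(611.5-139*.998,6.5+139*.061,81),-1.632)
E
```

```text
pos [612.6   6.2  84.2] rot [-1.5718  0.0017 -1.6345] F [ 0.4 -0.8 -0.4] gap 29.9 clk 3.1 q [-0.05  0.56  1.45  0.    1.13  0.01]
tx,ty,tz,turn = [ 0.0009  0.0167 -0.7004] -0.0008$[0]: bad value
```

```bash
python3 -m creep '[{"tx":0,"ty":0.012,"tz":0,"turn":0,"fingers":20},{"tx":0,"ty":0.012,"tz":0,"turn":0,"fingers":8},{"tx":0,"ty":0.012,"tz":0,"turn":0,"fingers":4},{"tx":0,"ty":0.012,"tz":0,"turn":0,"fingers":4},{"tx":0,"ty":0.012,"tz":0,"turn":0,"fingers":4},{"tx":0,"ty":0.012,"tz":0,"turn":0,"fingers":4}]' 25
python3 - <<'E'
from h import *
from cell import monitor,optics
s=monitor.read_state()
go(s,s["eef_pos"]+np.array([-140*.998,140*.061,0]),-1.632)
E
```

```text
clock: 3.7
eef_pos: [612.8, 6.3, 82.1]
eef_rot: [-1.571, 0.002, -1.634]
wrist_force: [-0.6, -0.1, 0.9]
finger_gap: 9.1
pos [612.8   6.3  82.1] rot [-1.5711  0.0017 -1.6344] F [-0.6 -0.1  0.9] gap 9.1 clk 3.7 q [-0.05  0.56  1.45  0.    1.13  0.01]
tx,ty,tz,turn = [ 1.800e-03  2.000e-04 -6.999e-01] -0.0008
```

```bash
python3 -m creep '[{"tx":0,"ty":0,"tz":-0.03,"turn":0,"fingers":4},{"tx":0,"ty":0,"tz":-0.09,"turn":0,"fingers":4},{"tx":0,"ty":0,"tz":-0.16,"turn":0,"fingers":4},{"tx":0,"ty":0,"tz":-0.23,"turn":0,"fingers":4},{"tx":0,"ty":0,"tz":-0.30,"turn":0,"fingers":4},{"tx":0,"ty":0,"tz":-0.37,"turn":0,"fingers":4},{"tx":0,"ty":0,"tz":-0.44,"turn":0,"fingers":4},{"tx":0,"ty":0,"tz":-0.51,"turn":0,"fingers":4},{"tx":0,"ty":0,"tz":-0.57,"turn":0,"fingers":4},{"tx":0,"ty":0,"tz":-0.62,"turn":0,"fingers":4},{"tx":0,"ty":0,"tz":-0.65,"turn":0,"fingers":4},{"tx":0,"ty":0,"tz":-0.67,"turn":0,"fingers":4},{"tx":0,"ty":0,"tz":-0.67,"turn":0,"fingers":4}]'
python3 - <<'E'
from h import *
from cell import monitor,optics
s=monitor.read_state()
go(s,np.array([612.8-140*.998,6.3+140*.061,82]),-1.632)
E
```

```text
clock: 5.0
eef_pos: [478.5, 14.6, 82.1]
eef_rot: [-1.572, 0.001, -1.634]
wrist_force: [-1.6, -5.8, -1.0]
finger_gap: 9.1
pos [478.5  14.6  82.1] rot [-1.5722e+00  1.3000e-03 -1.6344e+00] F [-1.6 -5.8 -1. ] gap 9.1 clk 5.0 q [-0.05  0.29  1.85  0.    1.01  0.02]
tx,ty,tz,turn = [ 0.0005  0.0005 -0.0269] -0.0008
```

```bash
python3 -m creep '[{"tx":0.002,"ty":0,"tz":-0.01,"turn":0,"fingers":4},{"tx":0.004,"ty":0,"tz":-0.02,"turn":0,"fingers":4},{"tx":0.004,"ty":0,"tz":-0.026,"turn":0,"fingers":4},{"tx":0.004,"ty":0,"tz":-0.03,"turn":0,"fingers":4},{"tx":0.004,"ty":0,"tz":-0.034,"turn":0,"fingers":4},{"tx":0.004,"ty":0,"tz":-0.034,"turn":0,"fingers":4}]'
python3 - <<'E'
from h import *
from cell import monitor,optics
s=monitor.read_state()
go(s,np.array([612.8-140*.998,6.3+140*.061,82]),-1.632)
E
```

```text
clock: 5.6
eef_pos: [473.4, 14.8, 82.2]
eef_rot: [-1.567, 0.002, -1.634]
wrist_force: [16.8, 4.5, -13.3]
finger_gap: 8.8
pos [473.4  14.8  82.2] rot [-1.5674  0.0025 -1.6345] F [ 16.8   4.5 -13.3] gap 8.8 clk 5.6 q [-0.05  0.28  1.86  0.    1.    0.01]
tx,ty,tz,turn = [-0.0003  0.0011 -0.0018] -0.0008
```

The drawer is at its stop: the TCP travelled about 139.7 mm and the reaction rose to 17 N. Next I'll release, lift and move to the right for a clear view.

```bash
python3 -m creep '[{"tx":0,"ty":0,"tz":0.002,"turn":0,"fingers":20},{"tx":0,"ty":0,"tz":0.004,"turn":0,"fingers":30},{"tx":0,"ty":0,"tz":0.004,"turn":0,"fingers":30},{"tx":0,"ty":0,"tz":0.004,"turn":0,"fingers":30},{"tx":0,"ty":-0.1,"tz":0.004,"turn":0,"fingers":30},{"tx":0,"ty":-0.25,"tz":0.004,"turn":0,"fingers":30},{"tx":0,"ty":-0.45,"tz":0.004,"turn":0,"fingers":30},{"tx":0,"ty":-0.65,"tz":0.004,"turn":0,"fingers":70},{"tx":0.3,"ty":-0.65,"tz":0.004,"turn":0,"fingers":70},{"tx":0.6,"ty":-0.65,"tz":0.004,"turn":0,"fingers":70},{"tx":1,"ty":-0.65,"tz":0.004,"turn":0,"fingers":70},{"tx":1,"ty":-0.65,"tz":0.004,"turn":0,"fingers":70},{"tx":1,"ty":-0.65,"tz":0.004,"turn":0,"fingers":70}]'
python3 - <<'E'
from h import *
from cell import monitor,optics
s=monitor.read_state()
go(s,s["eef_pos"])
for n in ("side","top"):
    c=optics.camera(n); np.savez(f"{n}2.npz",**c); a=c["frame"][:,:,::-1]
    a=a[110:260,150:350] if n=="side" else a[100:250,170:370]
    cv2.imwrite(f"pics/{n}2.png",cv2.resize(a,None,fx=4,fy=4,interpolation=cv2.INTER_CUBIC))
E
```

```text
clock: 6.9
eef_pos: [460.1, -189.7, 211.5]
eef_rot: [-1.568, 0.002, -1.64]
wrist_force: [0.9, 0.8, 0.4]
finger_gap: 69.5
pos [ 460.1 -189.7  211.5] rot [-1.5679  0.002  -1.6396] F [0.9 0.8 0.4] gap 69.5 clk 6.9 q [-0.47  0.18  1.66  0.    1.3  -0.4 ]
tx,ty,tz,turn = [0. 0. 0.] None
```

View pics/side2.png

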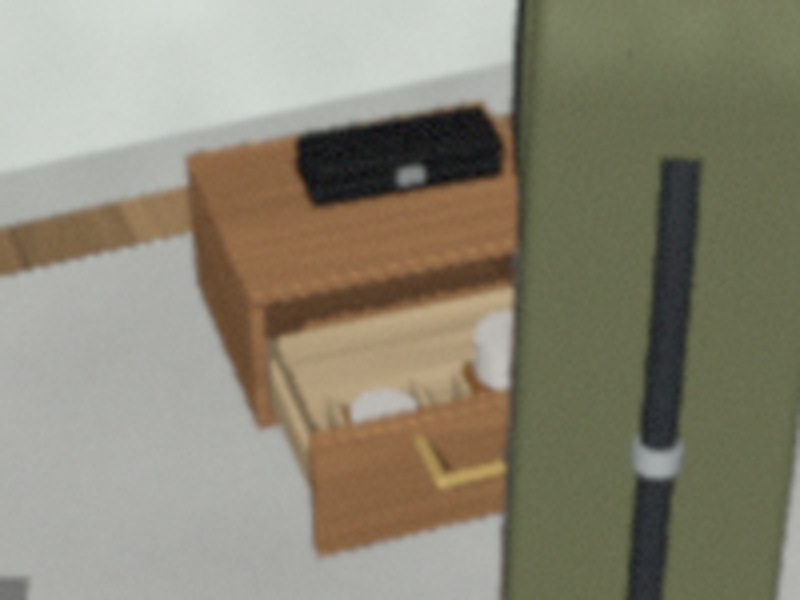

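View pics/top2.png

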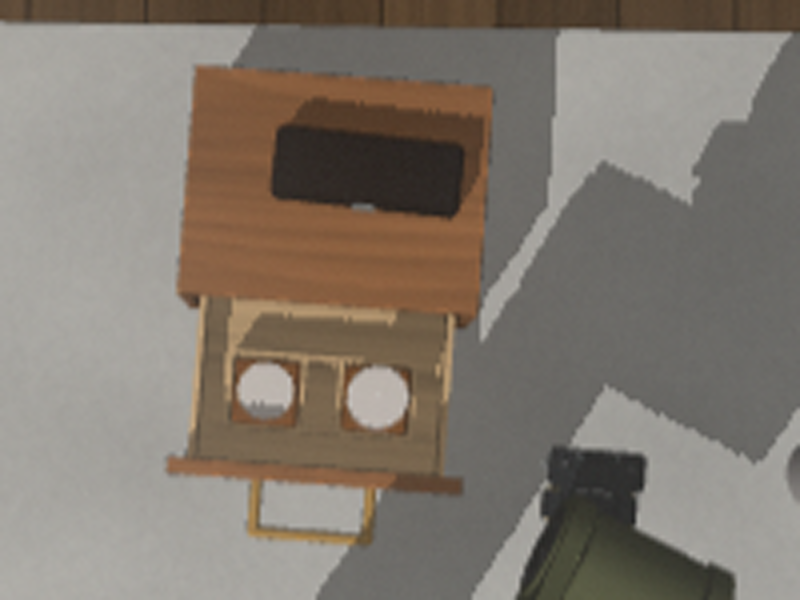

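The drawer is out. In the top view the bottle's cap is the right-hand white disc, at crop (376, 397), about pixel (264, 199); the side view confirms it is the tall one. The low jar is on the left at crop (266, 389).

Run:
```python
from h import *
from cell import monitor
c=dict(np.load("top2.npz")); W=pts(c)
hsv=cv2.cvtColor(c["frame"],cv2.COLOR_RGB2HSV)
m=((hsv[...,1]<40)&(hsv[...,2]>130)).astype(np.uint8)
roi=np.zeros_like(m); roi[188:211,228:276]=m[188:211,228:276]
n,l,st,ce=cv2.connectedComponentsWithStats(roi)
for k in range(1,n):
    if st[k,4]<50: continue
    mm=l==k; zz=np.nanmedian(W[mm][:,2]); u,v=ce[k]
    cs,_=cv2.findContours(mm.astype(np.uint8),0,1); e=cv2.minEnclosingCircle(cs[0]); 
    h=110 if u>250 else 60
    print(st[k],ce[k],zz,"xy",ray(c,u,v,h), "circ",e, ray(c,*e[0],h)[:2],"diam",2*(e[1])*1390/399.4, np.nanmean(W[mm],0))
o=np.array([771.1,-3.1]); ax=np.array([.998,-.0614]); ay=np.array([.0614,.998])
print("model bottle", o-175*ax-50*ay, "jar",o-175*ax+50*ay)
# handle
mb=cv2.inRange(hsv,(16,90,60),(30,255,255)); z=np.zeros_like(mb); z[218:245,225:270]=mb[218:245,225:270]
ys,xs=np.nonzero(z); P=np.array([ray(c,u,v,103)[:2] for u,v in zip(xs,ys)]); print(P.min(0),P.max(0), "model handle",o-300*ax)
```

```text
[230 191  13  11 127] [236.03149606 196.2519685 ] 60.00019435675863 xy [604.14728514  56.87621824  60.        ] circ ((236.0, 197.0), 6.708303928375244) [601.44272374  56.94519221] diam 46.69275142935198 [604.25261012  56.90646651  60.12860849]
[257 192  15  15 180] [263.91666667 198.81666667] 110.21143640243015 xy [594.09374519 -42.23819731 110.        ] circ ((263.82257080078125, 198.59677124023438), 7.624378681182861) [594.85549546 -41.90149729] diam 53.069035387301845 [594.1404351  -42.18318657 110.40467772]
model bottle [593.38  -42.255] jar [599.52   57.545]
[467.85760267 -40.47265402] [518.98972308  67.6833902 ] model handle [471.7   15.32]
```

Run:
```python
from h import *
from cell import monitor
go(monitor.read_state(),(594.1,-42.1,180),-1.632)
```

```text
pos [ 460.7 -185.7  211.5] rot [-1.568   0.0029 -1.6366] F [-0.3  0.4  0.2] gap 69.7 clk 7.0 q [-0.46  0.17  1.66  0.    1.3  -0.39]
tx,ty,tz,turn = [-0.7601  0.1614  0.618 ] -0.0015
```

```bash
python3 -m creep '[{"tx":-0.2,"ty":0,"tz":0.16,"turn":-0.001,"fingers":72},{"tx":-0.4,"ty":0,"tz":0.32,"turn":-0.001,"fingers":72},{"tx":-0.6,"ty":0.05,"tz":0.48,"turn":-0.001,"fingers":72},{"tx":-0.72,"ty":0.1,"tz":0.58,"turn":-0.001,"fingers":72},{"tx":-0.76,"ty":0.16,"tz":0.618,"turn":-0.001,"fingers":72},{"tx":-0.76,"ty":0.16,"tz":0.618,"turn":-0.001,"fingers":72},{"tx":-0.76,"ty":0.16,"tz":0.618,"turn":-0.001,"fingers":72}]'
python3 - <<'E'
from h import *
from cell import monitor
go(monitor.read_state(),(594.1,-42.1,83),-1.632)
E
```

```text
clock: 7.7
eef_pos: [593.4, -42.3, 180.4]
eef_rot: [-1.569, 0.003, -1.633]
wrist_force: [-0.0, 0.5, 0.1]
finger_gap: 71.9
pos [593.4 -42.3 180.4] rot [-1.5686  0.0028 -1.6331] F [-0.   0.5  0.1] gap 71.9 clk 7.7 q [-0.13  0.42  1.42  0.    1.3  -0.07]
tx,ty,tz,turn = [3.000e-04 4.869e-01 2.300e-03] -0.0003
```

```bash
python3 -m creep '[{"tx":0,"ty":0.1,"tz":0.002,"turn":0,"fingers":72},{"tx":0,"ty":0.2,"tz":0.002,"turn":0,"fingers":72},{"tx":0,"ty":0.28,"tz":0.002,"turn":0,"fingers":72},{"tx":0,"ty":0.34,"tz":0.002,"turn":0,"fingers":72},{"tx":0,"ty":0.4,"tz":0.002,"turn":0,"fingers":72},{"tx":0,"ty":0.45,"tz":0.002,"turn":0,"fingers":72},{"tx":0,"ty":0.487,"tz":0.002,"turn":0,"fingers":72},{"tx":0,"ty":0.487,"tz":0.002,"turn":0,"fingers":72},{"tx":0,"ty":0.487,"tz":0.002,"turn":0,"fingers":72}]'
python3 - <<'E'
from h import *
from cell import monitor
go(monitor.read_state(),(594.1,-42.1,83),-1.632)
E
```

```text
clock: 8.6
eef_pos: [594.2, -42.1, 83.3]
eef_rot: [-1.568, 0.003, -1.633]
wrist_force: [0.2, 0.4, -0.4]
finger_gap: 72.6
pos [594.2 -42.1  83.3] rot [-1.5682  0.0027 -1.633 ] F [ 0.2  0.4 -0.4] gap 72.6 clk 8.6 q [-0.13  0.52  1.51  0.    1.11 -0.07]
tx,ty,tz,turn = [ 0.0002  0.0014 -0.0007] -0.0003
```

```bash
python3 -m creep '[{"tx":0,"ty":0.001,"tz":0,"turn":0,"fingers":60},{"tx":0,"ty":0.001,"tz":0,"turn":0,"fingers":54},{"tx":0,"ty":0.001,"tz":0,"turn":0,"fingers":50},{"tx":0,"ty":0.001,"tz":0,"turn":0,"fingers":48},{"tx":0,"ty":0.001,"tz":0,"turn":0,"fingers":48},{"tx":0,"ty":0.001,"tz":0,"turn":0,"fingers":48}]' 50
python3 - <<'E'
from h import *
from cell import monitor
go(monitor.read_state(),(594.1,-42.1,75.5),-1.632)
E
```

```text
clock: 9.2
eef_pos: [594.5, -42.1, 83.5]
eef_rot: [-1.567, 0.003, -1.633]
wrist_force: [1.9, 0.3, 2.9]
finger_gap: 53.5
pos [594.5 -42.1  83.5] rot [-1.5673  0.0027 -1.6331] F [1.9 0.3 2.9] gap 53.5 clk 9.2 q [-0.13  0.52  1.51  0.    1.11 -0.07]
tx,ty,tz,turn = [ 0.0003  0.0398 -0.0022] -0.0003
```

```bash
python3 -m creep '[{"tx":0,"ty":0.01,"tz":0,"turn":0,"fingers":48},{"tx":0,"ty":0.02,"tz":0,"turn":0,"fingers":48},{"tx":0,"ty":0.03,"tz":0,"turn":0,"fingers":48},{"tx":0,"ty":0.036,"tz":0,"turn":0,"fingers":48},{"tx":0,"ty":0.04,"tz":0,"turn":0,"fingers":48},{"tx":0,"ty":0.04,"tz":0,"turn":0,"fingers":48}]'
python3 - <<'E'
from h import *
from cell import monitor
go(monitor.read_state(),(594.1,-42.1,75.5),-1.632)
E
```

```text
clock: 9.8
eef_pos: [594.9, -42.1, 76.2]
eef_rot: [-1.566, 0.003, -1.633]
wrist_force: [-1.3, 0.3, 10.5]
finger_gap: 53.7
pos [594.9 -42.1  76.2] rot [-1.5662  0.0026 -1.633 ] F [-1.3  0.3 10.5] gap 53.7 clk 9.8 q [-0.13  0.53  1.51  0.    1.09 -0.07]
tx,ty,tz,turn = [ 0.0002  0.0033 -0.004 ] -0.0003
```

The cap is pressed about 7.3 mm at 10.5 N. Now I'll twist it anticlockwise (negative turn about the downward tool y) while holding the press.

```bash
python3 -m creep '[{"tx":0,"ty":0.006,"tz":-0.001,"turn":-0.02,"fingers":48},{"tx":0,"ty":0.006,"tz":-0.001,"turn":-0.05,"fingers":48},{"tx":0,"ty":0.006,"tz":-0.001,"turn":-0.08,"fingers":48},{"tx":0,"ty":0.006,"tz":-0.001,"turn":-0.11,"fingers":48},{"tx":0,"ty":0.006,"tz":-0.001,"turn":-0.14,"fingers":48},{"tx":0,"ty":0.006,"tz":-0.001,"turn":-0.14,"fingers":48}]'
python3 - <<'E'
from h import *
from cell import monitor
s=monitor.read_state()
go(s,(594.5,-42.1,75.2),-1.633+1.5); print(s["moment"])
E
```

```text
clock: 10.4
eef_pos: [595.3, -42.2, 76.0]
eef_rot: [-1.564, -0.001, -1.19]
wrist_force: [-0.2, -0.0, 10.7]
finger_gap: 53.9
pos [595.3 -42.2  76. ] rot [-1.5640e+00 -5.0000e-04 -1.1897e+00] F [-0.2 -0.  10.7] gap 53.9 clk 10.4 q [-0.13  0.53  1.51  0.    1.09 -0.52]
tx,ty,tz,turn = [-0.0017  0.0038 -0.0035] -0.3364
[ 0.02407772 -0.04816357 -0.05768003]
```

```bash
python3 -m creep '[{"tx":-0.001,"ty":0.007,"tz":-0.002,"turn":-0.03,"fingers":48},{"tx":-0.001,"ty":0.007,"tz":-0.002,"turn":-0.06,"fingers":48},{"tx":-0.001,"ty":0.007,"tz":-0.002,"turn":-0.09,"fingers":48},{"tx":-0.001,"ty":0.007,"tz":-0.002,"turn":-0.12,"fingers":48},{"tx":-0.001,"ty":0.007,"tz":-0.002,"turn":-0.15,"fingers":48},{"tx":-0.001,"ty":0.007,"tz":-0.002,"turn":-0.18,"fingers":48},{"tx":-0.001,"ty":0.007,"tz":-0.002,"turn":-0.21,"fingers":48},{"tx":-0.001,"ty":0.007,"tz":-0.002,"turn":-0.24,"fingers":48},{"tx":-0.001,"ty":0.007,"tz":-0.002,"turn":-0.27,"fingers":48},{"tx":-0.001,"ty":0.007,"tz":-0.002,"turn":-0.30,"fingers":48},{"tx":-0.001,"ty":0.007,"tz":-0.002,"turn":-0.33,"fingers":48},{"tx":-0.001,"ty":0.007,"tz":-0.002,"turn":-0.33,"fingers":48}]'
python3 - <<'E'
from h import *
from cell import monitor
s=monitor.read_state()
go(s,(594.5,-42.1,171+7+0.5),-1.633+1.5); print(s["moment"])
E
```

```text
clock: 11.6
eef_pos: [595.5, -42.2, 75.6]
eef_rot: [-1.568, -0.008, -0.15]
wrist_force: [0.0, -0.1, 11.3]
finger_gap: 53.9
pos [595.5 -42.2  75.6] rot [-1.5678 -0.0081 -0.1496] F [ 0.  -0.1 11.3] gap 53.9 clk 11.6 q [-0.13  0.53  1.52  0.    1.09 -1.56]
tx,ty,tz,turn = [-0.0006 -0.5144  0.0014] -0.0053
[ 0.02042218 -0.05655291  0.00749709]
```

```bash
python3 -m creep '[{"tx":0,"ty":-0.02,"tz":0,"turn":0,"fingers":48},{"tx":0,"ty":-0.04,"tz":0,"turn":0,"fingers":48},{"tx":0,"ty":-0.06,"tz":0,"turn":0,"fingers":48},{"tx":0,"ty":-0.08,"tz":0,"turn":0,"fingers":48},{"tx":0,"ty":-0.1,"tz":0,"turn":0,"fingers":48},{"tx":0,"ty":-0.1,"tz":0,"turn":0,"fingers":48}]'
python3 - <<'E'
from h import *
from cell import monitor,optics
s=monitor.read_state()
go(s,(594.3,-42.1,182),None)
c=optics.camera("side"); np.savez("side3.npz",**c); a=c["frame"][:,:,::-1]
a=a[110:260,150:350]
cv2.imwrite(f"pics/side3.png",cv2.resize(a,None,fx=4,fy=4,interpolation=cv2.INTER_CUBIC))
E
```

```text
clock: 12.2
eef_pos: [595.3, -42.3, 95.9]
eef_rot: [-1.568, -0.008, -0.15]
wrist_force: [0.5, 0.4, -0.3]
finger_gap: 53.5
pos [595.3 -42.3  95.9] rot [-1.5678 -0.0084 -0.1496] F [ 0.5  0.4 -0.3] gap 53.5 clk 12.2 q [-0.13  0.5   1.5   0.    1.13 -1.56]
tx,ty,tz,turn = [-0.0017 -0.4303  0.0015] None
```

View pics/side3.png

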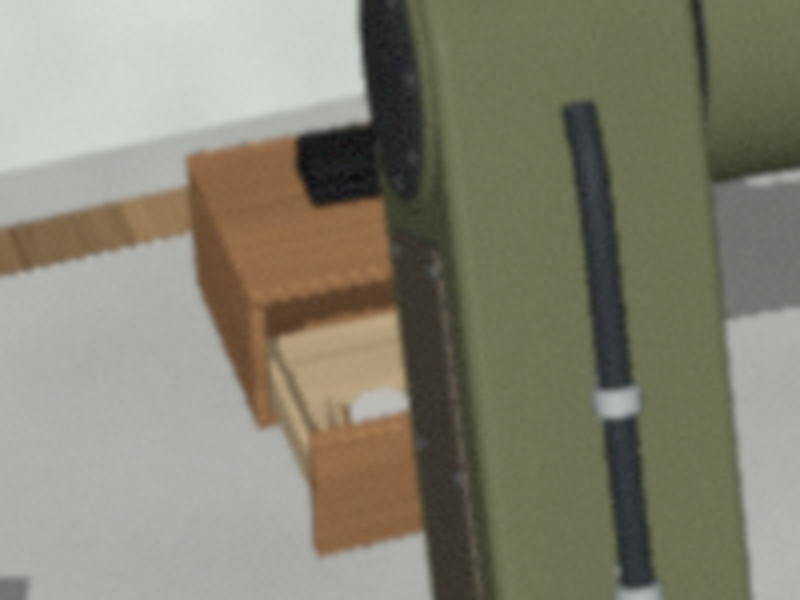

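The wrist carries only about 0.3 N, so this is the cap alone and the bottle stayed put. I'll finish the lift.

```bash
python3 -m creep '[{"tx":0,"ty":-0.06,"tz":0,"turn":0,"fingers":48},{"tx":0,"ty":-0.14,"tz":0,"turn":0,"fingers":48},{"tx":0,"ty":-0.22,"tz":0,"turn":0,"fingers":48},{"tx":0,"ty":-0.3,"tz":0,"turn":0,"fingers":48},{"tx":-0.001,"ty":-0.36,"tz":0.001,"turn":0,"fingers":48},{"tx":-0.001,"ty":-0.4,"tz":0.001,"turn":0,"fingers":48},{"tx":-0.001,"ty":-0.413,"tz":0.001,"turn":0,"fingers":48},{"tx":-0.001,"ty":-0.413,"tz":0.001,"turn":0,"fingers":48},{"tx":-0.001,"ty":-0.413,"tz":0.001,"turn":0,"fingers":48},{"tx":-0.001,"ty":-0.413,"tz":0.001,"turn":0,"fingers":48}]'
python3 - <<'E'
from h import *
from cell import monitor,optics
s=monitor.read_state()
go(s,(594.1,-42.1,178.5),None)
for n in ("side","top"):
    c=optics.camera(n); np.savez(f"{n}4.npz",**c); a=c["frame"][:,:,::-1]
    a=a[110:260,150:350] if n=="side" else a[100:250,170:370]
    cv2.imwrite(f"pics/{n}4.png",cv2.resize(a,None,fx=4,fy=4,interpolation=cv2.INTER_CUBIC))
E
```

```text
clock: 13.25
eef_pos: [594.2, -42.2, 177.6]
eef_rot: [-1.568, -0.007, -0.15]
wrist_force: [-0.3, 0.1, -0.9]
finger_gap: 53.7
pos [594.2 -42.2 177.6] rot [-1.5679 -0.007  -0.1496] F [-0.3  0.1 -0.9] gap 53.7 clk 13.25 q [-0.13  0.42  1.43  0.    1.29 -1.56]
tx,ty,tz,turn = [-0.0004 -0.0045  0.0004] None
```

View pics/top4.png

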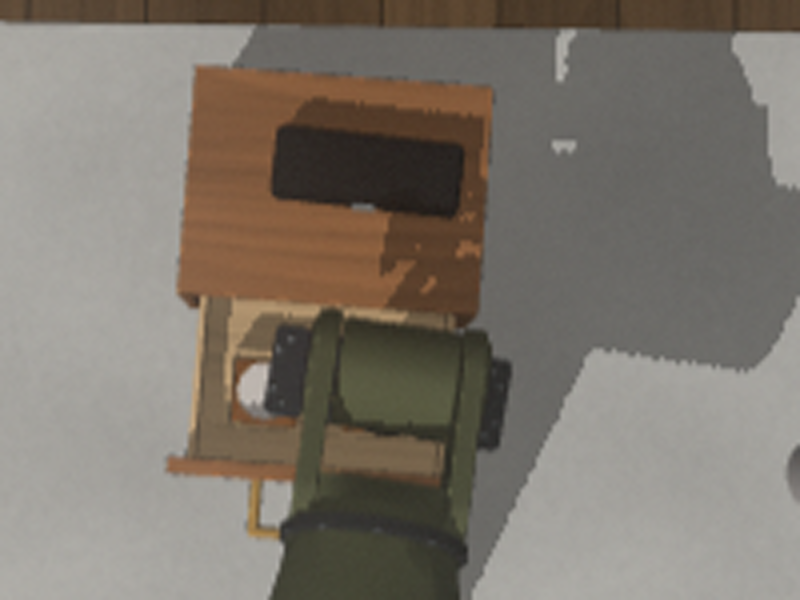

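View pics/side4.png

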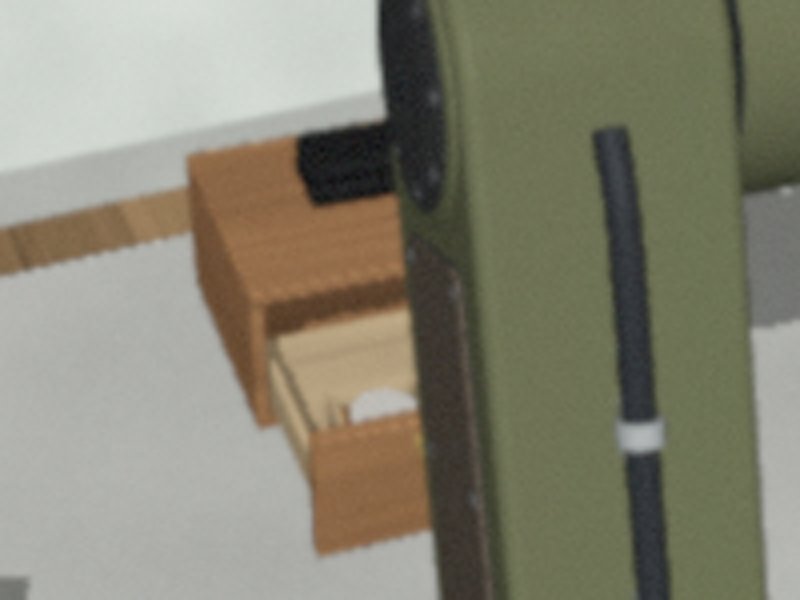

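The drawer front and handle are at the same pixels as before: front panel at crop row ~465, handle at row ~530. The case and jar haven't moved. The arm hides the cap and bottle in both views, so I'll average the wrist load to make sure only the cap is hanging.

Run:
```python
from h import *
from cell import monitor,optics
F=[]
for i in range(8):
    c=optics.camera("top"); s=monitor.read_state(); F.append(s["wrist_force"][2])
print(np.round(F,2),np.mean(F),s["finger_gap"],s["eef_pos"],s["clock"],np.abs(s["qd"]).max())
a=dict(np.load("top2.npz"))["frame"].astype(int); b=c["frame"].astype(int)
d=np.abs(a-b).max(2)
for nm,(r0,r1,c0,c1) in dict(case=(128,156,236,288),handleL=(218,236,230,238),panelL=(212,220,210,240),mug=(205,235,362,400),box=(200,250,105,155)).items(): print(nm,(d[r0:r1,c0:c1]>40).sum())
```

```text
[-0.9  -0.17 -0.22 -0.54 -0.12 -0.48 -0.03 -0.09] -0.31762982160350517 53.395500398323506 [594.41325129 -42.21187411 178.28739435] 13.75 0.0013361025813796263
case 34
handleL 0
panelL 0
mug 22
box 0
```

```bash
python3 -c "
from cell import manip; print(manip.sign_off())"
```

```text
the job is handed in; nothing more can be done
None
```

I pulled the drawer out to its stop, pressed the cap down about 7.5 mm, turned it 85° anticlockwise and lifted it off. I handed the job in at about 14 s of the 51 s allowed, with the cap still gripped above the bottle.

**Drawer:** the gripper pulled the handle about 139.7 mm until the stop pushed back with 17 N. In the last picture the front panel and handle had not moved since.

**Cap:** the load on the wrist averaged about 0.3 N, which matches the cap alone. The finger opening stayed at 53.4 mm, so the cap is in the grip. The arm was still, and I work out that the cap's lower edge is about 75 mm above the bottle's mouth.

**Other objects:** the latched box looked unchanged in the before-and-after pictures, and I saw no movement of the jar. A few pixels changed around the glasses case and the mug; I put that down to the arm's moving shadow but did not check it further.

**Not seen directly:** the arm hid the held cap and the open bottle from both cameras at the end. That the bottle is still in its pocket rests on the wrist load and finger opening, not on a picture.

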